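# Set the last leg of an over-stove rack and lock its cam lever

### The job

The over-stove rack lies upside down on the counter with three of its legs already set. Draw the fourth leg, the one whose red cam lever is swung open, up out of its tube until the lower edge of its yellow band is level with the top of the red cam disc, and while gripping the leg there swing the lever fully closed; it sinks back in if let go. Leave everything else on the counter where it is, and finish without letting go: the program ends still gripping the leg at its mark with the lever locked.

Things in the scene. Friction and masses are not known exactly. Their poses are not given: they have to be found in the camera images.
- rack: Bamboo-and-steel rack, fixed, upside down on its 240 x 360 mm (x, y) board. Origin: centre of its underside, on the counter. Four 18 mm round legs point up at x = +-95, y = +-155 mm. The one to set is at +95, +155; the other three are set and locked as the finished leg should look, tips 172 mm high. Board 17, rails 29, black collars (42 mm wide) 92, red cam discs (46 mm wide) 102 mm high.
- collar_top (a point): Point on the vertical axis of the leg to set, level with the top of its red cam disc, 102 mm above the counter. The leg comes up out of the disc here.
- leg_length (a joint): How far the leg to set is drawn out, m, straight up: 0 = fully in (its start), 0.028 = at its mark (lower edge of the yellow band level with the top of the red disc), 0.055 = upper stop. While the lever is open the leg slides freely and drops back to 0 if let go (about 0.17 kg). The locked cam pinches it.
- leg: The sliding leg: round aluminium tube, 18 mm diameter, its top 12 mm a black rubber foot of the same diameter; yellow band 7 mm tall, hidden in the collar at the start. It turns freely about its vertical axis, together with a gripper that holds it. Origin on the axis, 28 mm above the band's lower edge: level with collar_top when fully in. 42 mm stand above the disc at the start, 70 at the mark.
- leg_tip (a point): Centre of the flat top of the leg's rubber foot, 42 mm above leg's origin.
- cam_lever (a joint): Angle of the red cam lever, rad: 0 = fully closed, at its stop (paddle points from the leg to -y of the rack); grows as it opens counter-clockwise seen from above. Starts at 0.8 to 1.0, opens to 1.15, stays where left. It turns on a vertical pin 5 mm from the leg's axis, to +y of the rack. Closing takes about 3 to 10 N at the paddle, most near the end as the cam bites.
- lever_paddle (a point): Middle of the top edge of the lever's paddle: an upright red blade 7 mm thick, radial to the leg, 13 to 40 mm from the leg's axis, from the disc's top to 47 mm above it (149 mm above the counter). A finger gripping the leg at that height can push it shut as the gripper turns clockwise, seen from above, about the leg; fingers closing within some 60 degrees of the paddle touch it.
- jar: Bystander: lidded white ceramic jar, 94 mm diameter, 115 mm tall. Origin: centre of its underside.
- garlic_press: Bystander: stainless steel garlic press lying along its own x, about 180 mm long, 44 mm wide, 58 mm tall. Origin: under its middle.
- scoop: Bystander: green plastic scoop, 160 mm long along its own x, 60 mm wide, 30 mm tall. Origin: under its middle.
- spatula: Bystander: wooden spatula, 300 mm long, lying flat along its own x on the counter beyond the rack. Origin: under its middle.
- sauce_bottle: Bystander: amber sauce bottle with red cap, 60 mm diameter, 170 mm tall. Origin: centre of its underside.
- steel_cup: Bystander: open stainless steel cup, 72 mm across the rim, 75 mm tall. Origin: centre of its underside.

How it is judged:
By the outcome, as a careful person would: the job done as asked, in the order asked, and still so for the second after the job is handed in, while the arm keeps its last pose, push and grip.
It also fails if it takes over 46 s, if anything falls off the work surface, if the arm or the gripper's body presses on something with over 40 N, if the wrist force passes 120 N, or if a joint passes its speed limit or range.

### The arm

A 7-joint arm with a two-finger parallel gripper is mounted at the origin on the work surface. World frame = base frame: x ahead of the robot, y to its left, z up, the work surface at z = 0. Lengths are in m, angles in rad, forces in N, time in s.
With the tool pointing down it reaches from about 0.425 to 1.025 m from the base axis. Payload 9.4 kg.
Tool frame: the origin (TCP) lies between the finger pads; the fingertips stand 14 mm ahead of it and the grasp point (between the pads) lies 5 mm behind it (ctrl.tcp_to_tips is the distance from the TCP to the fingertips, in m); z points along the fingers, y is the line along which they close (so a half turn about z gives the same grasp; the last joint's range is limited). The gripper opens to 93 mm and grips with 3 to 60 N. Pads are 15 mm wide; open, the fingers measure 128 mm over their backs; the gripper's body (75 mm by 188 mm) begins 65 mm behind the grasp point.
Start: joints at [-1.298, 0.599, -0.003, 1.599, 0.002, 0.943, -0.08], TCP at [0.248, 0.681, 0.233] pointing down, gripper open.
Joint ranges: [-2.57, 2.57], [-0.35, 1.97], [-1.29, 1.29], [0.11, 2.56], [-1.05, 4.19], [0.11, 1.86], [-2.63, 2.63]. Speed limits (rad/s): [2.22, 2.22, 3.01, 3.01, 3.14, 3.14, 3.14].

### API

Orientations are given as a 3x3 rotation matrix whose columns are the frame's x, y, z axes.
In Python, from station import ctrl gives the robot as it stands. The module is installed in compiled form; this text tells all that it offers.
- The arm moves only by the tool play_rows, never from a script. Its argument "moves" is a list of rows, each a list of 7 numbers: the turn, a rotation vector about the tool's x, y, z in rad, then the shift along the tool's x, y, z in mm, then the gripper command: -1 is fully open, 1 is shut, values between are in proportion. A call has 1 to 20 rows; each row shifts and turns the commanded pose from where the row before left it, along the tool's axes as they then stand; what a row does not reach is not made up. A row lasts 1/8 s, in which the tool goes at most 62.5 mm and 10.7 degrees, less where a joint would pass 70% of its speed; a pose out of reach is approached as far as the arm can. A call with a gripper value outside its range is refused whole. The fingers move at their own pace and stop on an object; "newtons" is the grip in N (left out, the last holds). Time passes only in rows, so rows that do not move let the fingers close. It gives the time, the measured TCP pose, the force, the opening and the grip force at its end, in the units of the state.
- ctrl.state(): the state, without advancing time (a new reading comes with each control period).
- ctrl.get_image(name): name is "scene" or "top"; returns a dict with "frame" (480x640x3 uint8, blue, green, red), "K" (3x3 intrinsics, pixels), "R" (3x3) and "t" (3): a world point X has camera coordinates R X + t. Camera axes: x right, y down, z forward; pixel columns grow to the right and rows downward; lengths in m; the calibration is good to about 2 mm. A picture is of the moment at which its call begins. There is no depth.
- ctrl.hand_in(): hands the job in; it is judged then, once.
Trained networks look in the newest picture that a camera, given by its name, has taken for a name from the list of things; names that differ only in an ending like _2 or _b are one class to them, and where a whole thing is asked for, a point or a joint stands for the part that bears it (a point fixed in the world has none). Each returns a list of dicts, best first, with "confidence" (0 to 1); they miss things now and then, are a little off and sometimes report something else, mostly with a low value. They report only what shows in the picture. A call takes as long as a camera call.
- ctrl.look_for(camera, thing): "extent" ([left, top, right, bottom] in pixels, round what is visible of it).
- ctrl.masks_of(camera, thing): "region" (480x640 bool, what is visible of it) and "extent" ([left, top, right, bottom] in pixels, round what is visible of it).
The state is a dict: "time": time; "joints": joint angles; "qvel": joint speeds; "tau": joint torques, N m; "tcp_pos": TCP position; "ee_rot": TCP orientation; "wrist_force": force on the tool from outside, world axes, zero at the start; "ft_torque": the same for the moment, N m; "opening": finger opening in m; "gripper_force": force on a finger pad.
Only numpy, scipy, OpenCV 4.12 (cv2) and the standard library are available. Lean on these libraries where they do the work, as an engineer would, in place of code of your own. Each camera call takes 0.05 s, during which the arm holds its last target. There are 200 camera calls.

## Working session

There is one attempt and no reset: what is moved stays moved. The work goes in short steps, Python scripts to look and compute and a tool call to move; the robot and the scene stay as the last step left them, time stands still between calls to the robot, and variables do not carry over. Pictures are saved under pics/ and viewed, at most 14 in all, crops included, and the job is handed in when it is done.

Besides the shell and the picture viewer there is one more tool, called by a JSON object that holds its "method" and its "body". play_rows: Moves the arm, as the interface text tells. Its arguments: {"type":"object","properties":{"moves":{"type":"array"},"newtons":{"type":"number"}},"required":["moves"]}

```bash
mkdir -p pics
cat > h.py <<'E'
import numpy as np, cv2
from station import ctrl
def proj(im,X):
    c=im["K"]@(im["R"]@np.asarray(X,float)+im["t"]); return c[:2]/c[2]
def back(im,uv,z):
    d=im["R"].T@np.linalg.solve(im["K"],[uv[0],uv[1],1.]); o=-im["R"].T@im["t"]
    return o+d*(z-o[2])/d[2]
E
python3 - <<'E'
from h import *
for n in("scene","top"):
    im=ctrl.get_image(n); cv2.imwrite(f"pics/{n}0.png",im["frame"])
    print(n,"cam",(-im["R"].T@im["t"]).round(3))
    for th in("rack","cam_lever","lever_paddle","leg","leg_tip","jar","sauce_bottle"):
        print(th,[(np.round(d["extent"]).tolist(),round(d["confidence"],2)) for d in ctrl.look_for(n,th)[:4]])
s=ctrl.state();print(s["time"],s["tcp_pos"],s["ee_rot"].round(3),s["opening"])
E
```

```text
scene cam [ 0.984 -0.438  1.066]
rack [([170.0, 184.0, 321.0, 362.0], 0.76), ([320.0, 276.0, 422.0, 359.0], 0.31)]
cam_lever [([296.0, 220.0, 317.0, 239.0], 0.54)]
lever_paddle [([300.0, 218.0, 314.0, 227.0], 0.65), ([296.0, 218.0, 318.0, 236.0], 0.48), ([180.0, 404.0, 215.0, 442.0], 0.19)]
leg [([304.0, 214.0, 310.0, 225.0], 0.53)]
leg_tip []
jar [([358.0, 144.0, 388.0, 183.0], 0.69)]
sauce_bottle [([328.0, 121.0, 347.0, 173.0], 0.84)]
top cam [0.315 0.037 1.395]
rack [([297.0, 222.0, 446.0, 338.0], 0.91)]
cam_lever [([301.0, 248.0, 310.0, 275.0], 0.59)]
lever_paddle [([304.0, 262.0, 310.0, 267.0], 0.66), ([295.0, 246.0, 312.0, 270.0], 0.48), ([317.0, 143.0, 336.0, 233.0], 0.42)]
leg []
leg_tip [([308.0, 261.0, 311.0, 268.0], 0.56)]
jar []
sauce_bottle [([192.0, 297.0, 219.0, 318.0], 0.96), ([294.0, 244.0, 312.0, 271.0], 0.53)]
0.8 [0.24844991 0.68108882 0.23265132] [[-0.939  0.343  0.   ]
 [ 0.343  0.939  0.   ]
 [-0.     0.    -1.   ]] 0.09289214474158473
```

View pics/scene0.png

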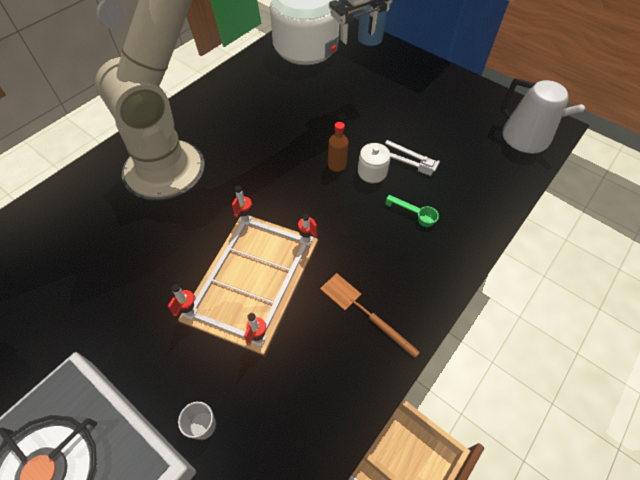

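View pics/top0.png

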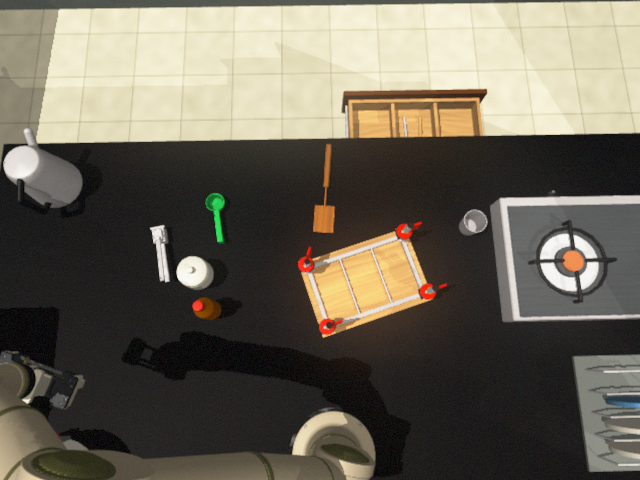

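The scene shows the four red cams: the leg to set is at about (307,225) in scene and (306,264) in top, and the others look closed. Next I'll zoom in and fit the rack pose.

Run:
```python
from h import *
from scipy.optimize import least_squares
from itertools import permutations
ims={n:ctrl.get_image(n) for n in("scene","top")}
# board corners guess by wood mask
tiles=[]
for n,im in ims.items():
    f=im["frame"]; c=(307,228) if n=="scene" else (306,262)
    tiles.append(cv2.resize(f[c[1]-24:c[1]+24,c[0]-32:c[0]+32],None,fx=6,fy=6,interpolation=cv2.INTER_CUBIC))
cv2.imwrite("pics/z0.png",np.hstack(tiles))
# red disc centroids
approx={"top":[(306,264),(327,327),(428,291),(404,231)]}
im=ims["top"];f=im["frame"].astype(int)
red=((f[...,2]>110)&(f[...,1]<60)&(f[...,0]<60)).astype(np.uint8)
P=[]
for a in approx["top"]:
    m=np.zeros_like(red);cv2.circle(m,a,11,1,-1)
    ys,xs=np.nonzero(m&red);uv=(xs.mean(),ys.mean());X=back(im,uv,.1);P.append(X);print(uv,len(xs),X.round(4))
loc=np.array([[.095,.155],[-.095,.155],[-.095,-.155],[.095,-.155]])
P=np.array(P)[:,:2]
def T(p): c,s=np.cos(p[2]),np.sin(p[2]);return loc@np.array([[c,s],[-s,c]])+p[:2]
r=least_squares(lambda p:(T(p)-P).ravel(),[.4,-.1,.2]);print(r.x,(T(r.x)-P).round(4))
# board contour refine
corn=np.array([[.12,.18],[-.12,.18],[-.12,-.18],[.12,-.18]])
p=r.x;c,s=np.cos(p[2]),np.sin(p[2]);C=corn@np.array([[c,s],[-s,c]])+p[:2]
for n,im in ims.items():
    v=im["frame"].copy();v=cv2.resize(v,None,fx=3,fy=3)
    pts=np.array([proj(im,[*q,.017]) for q in C])*3+1;cv2.polylines(v,[pts.astype(int)],True,(255,0,0),1)
    for q in T(p):
        for z in(.102,.172): cv2.circle(v,tuple((proj(im,[*q,z])*3+1).astype(int)),2,(0,255,0),-1)
    o=(140,165) if n=="scene" else (270,205)
    cv2.imwrite(f"pics/fit_{n}.png",v[o[1]*3:o[1]*3+590,o[0]*3:o[0]*3+600])
```

```text
(np.float64(305.3105590062112), np.float64(263.16149068322983)) 161 [0.5441 0.0687 0.1   ]
(np.float64(326.88965517241377), np.float64(326.1862068965517)) 145 [0.3609 0.0097 0.1   ]
(np.float64(426.42148760330576), np.float64(291.6528925619835)) 121 [ 0.4535 -0.2813  0.1   ]
(np.float64(403.34814814814814), np.float64(231.48888888888888)) 135 [ 0.6344 -0.2253  0.1   ]
[ 0.49823412 -0.10703996  0.30398805] [[-0.0016  0.0006]
 [ 0.0003  0.0028]
 [ 0.0005 -0.0021]
 [ 0.0008 -0.0012]]
```

View pics/z0.png

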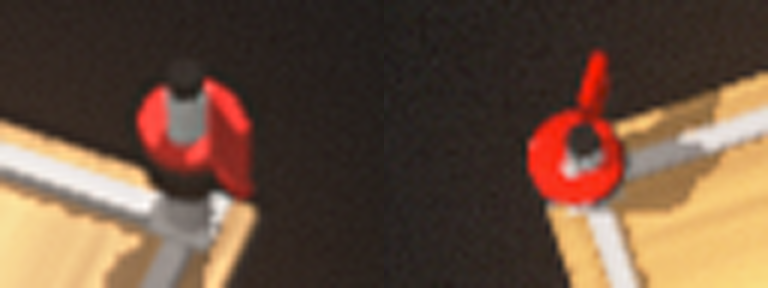

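View pics/fit_top.png

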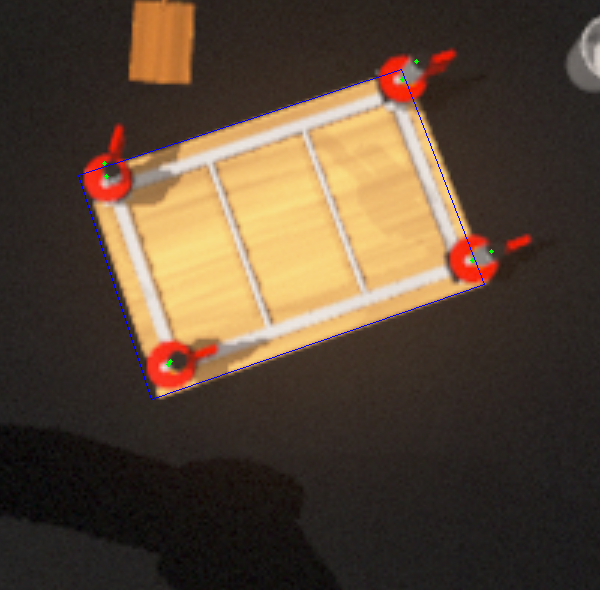

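View pics/fit_scene.png

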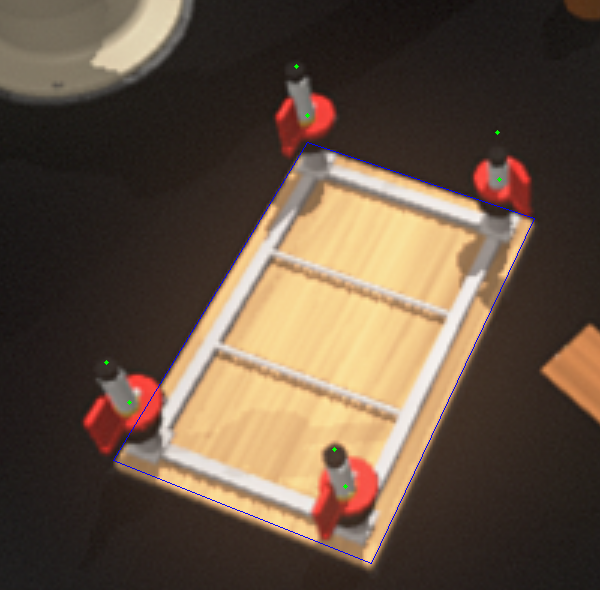

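The zoom shows the leg's tip offset inside the disc. That fits a disc centred on the pin, 5 mm to rack +y of the leg, so I'll correct for it and measure the paddle angle.

```bash
cat >> h.py <<'E'
YAW=0.304
C0=np.array([0.49823412,-0.10703996])-.005*np.array([-np.sin(YAW),np.cos(YAW)])
def R2(a): return np.array([[np.cos(a),-np.sin(a)],[np.sin(a),np.cos(a)]])
LEG=C0+R2(YAW)@[.095,.155]
def paddle(phi):  # lever pose: outer/inner/mid top pts
    pin=LEG+R2(YAW)@[0,.005]
    return [pin+R2(YAW+phi)@[0,-.005-r] for r in(.013,.040)]
E
python3 - <<'E'
from h import *
print("leg",LEG)
ims={n:ctrl.get_image(n) for n in("scene","top")}
for th in("leg","leg_tip"):
  for n in ims: print(n,th,[(np.round(d["extent"],1).tolist(),round(d["confidence"],2)) for d in ctrl.look_for(n,th)[:2]])
tiles=[]
for n,im in ims.items():
    c=(307,228) if n=="scene" else (306,262)
    print(n,"tip proj",proj(im,[*LEG,.144]))
    v=cv2.resize(im["frame"][c[1]-24:c[1]+24,c[0]-24:c[0]+24],None,fx=8,fy=8,interpolation=cv2.INTER_CUBIC)
    P=lambda X:tuple(((proj(im,X)-np.array(c)+24+.5)*8).astype(int).tolist())
    cv2.circle(v,P([*LEG,.144]),2,(0,255,0),-1);cv2.circle(v,P([*LEG,.102]),2,(0,255,255),-1)
    for k,phi in enumerate((.8,1.0)):
        a,b=paddle(phi)
        cv2.line(v,P([*a,.149]),P([*b,.149]),(255,255*k,0),1)
    tiles.append(v)
cv2.imwrite("pics/z1.png",np.hstack(tiles))
s=ctrl.state();d=np.array([*LEG,.233])-s["tcp_pos"];print("tool shift mm",s["ee_rot"].T@d*1000)
E
```

```text
leg [0.54397719 0.06451928]
scene leg [([301.3, 215.9, 308.6, 226.9], 0.47)]
top leg [([305.1, 259.8, 311.2, 267.0], 0.56)]
scene leg_tip [([300.8, 213.1, 310.9, 229.2], 0.57)]
top leg_tip [([305.9, 257.2, 311.1, 267.9], 0.37), ([179.0, 257.1, 216.2, 290.4], 0.23)]
scene tip proj [305.06933338 216.65237318]
top tip proj [306.38134231 260.47199754]
tool shift mm [-4.88880871e+02 -4.77965076e+02 -3.54904130e-01]
```

View pics/z1.png

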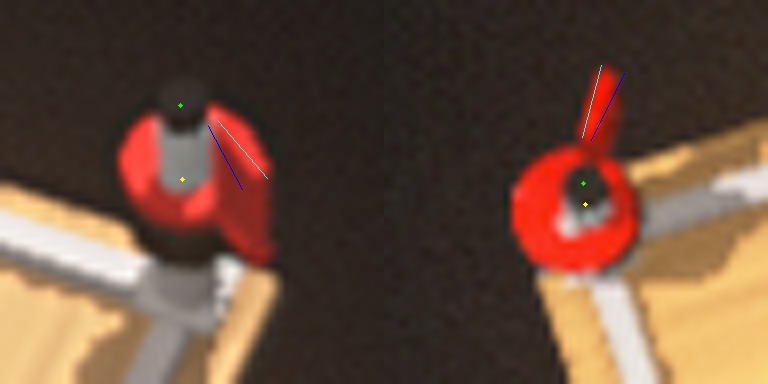

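The tip and paddle projections agree to about 2 mm, and the lever is at about 0.95. The paddle points at about -18° and the tool's closing line lies at about 70°, so no turn is needed. Moving above the leg, then down around it.

{"method": "play_rows", "body": {"moves": [[0,0,0,-40.8,-39.9,0,-1],[0,0,0,-40.8,-39.9,0,-1],[0,0,0,-40.8,-39.9,0,-1],[0,0,0,-40.8,-39.9,0,-1],[0,0,0,-40.8,-39.9,0,-1],[0,0,0,-40.8,-39.9,0,-1],[0,0,0,-40.8,-39.9,0,-1],[0,0,0,-40.8,-39.9,0,-1],[0,0,0,-40.8,-39.9,0,-1],[0,0,0,-40.8,-39.9,0,-1],[0,0,0,-40.8,-39.9,0,-1],[0,0,0,-40.8,-39.9,0,-1],[0,0,0,0,0,0,-1],[0,0,0,0,0,0,-1]]}}

```text
time: 2.95
tcp_pos: [0.5441, 0.0639, 0.2326]
ee_rot: [[-0.939, 0.343, -0.0], [0.343, 0.939, 0.0], [0.0, 0.0, -1.0]]
wrist_force: [0.2, 0.0, 0.2]
opening: 0.0927
gripper_force: 0.0
```

{"method": "play_rows", "body": {"moves": [[0,0,0,0,0,28,-1],[0,0,0,0,0,28,-1],[0,0,0,0,0,28,-1],[0,0,0,0,0,28,-1],[0,0,0,0,0,0,-1],[0,0,0,0,0,0,-1]], "newtons": 10}}

```text
time: 3.7
tcp_pos: [0.5445, 0.0646, 0.1214]
ee_rot: [[-0.94, 0.341, 0.001], [0.341, 0.94, 0.0], [-0.0, 0.001, -1.0]]
wrist_force: [0.2, -0.9, 0.6]
opening: 0.0931
gripper_force: 0.0
```

Run:
```python
from h import *
ims={n:ctrl.get_image(n) for n in("scene","top")}
t=[]
for n,c in(("scene",(307,215)),("top",(306,255))):
    im=ims[n]; print(n,proj(im,ctrl.state()["tcp_pos"]))
    t.append(cv2.resize(im["frame"][c[1]-32:c[1]+32,c[0]-32:c[0]+32],None,fx=6,fy=6,interpolation=cv2.INTER_CUBIC))
cv2.imwrite("pics/z2.png",np.hstack(t))
```

```text
scene [305.37518647 221.8747846 ]
top [306.69159523 261.54776023]
```

View pics/z2.png

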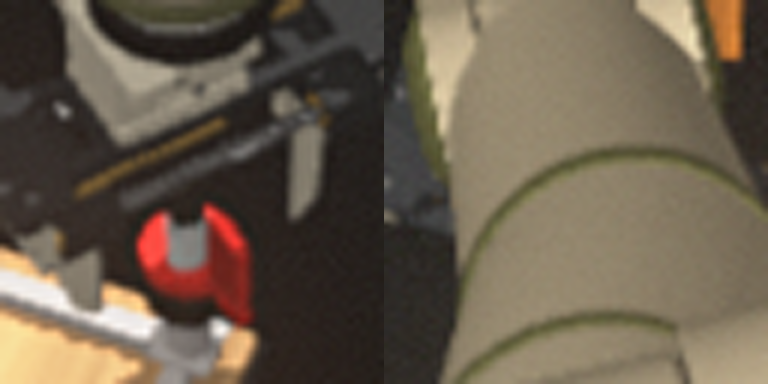

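The scene picture shows the fingers straddling the leg, with tips at about (90,305) and (300,215) in the crop and the leg near midway at (187,260). Closing gently.

{"method": "play_rows", "body": {"moves": [[0,0,0,0,0,0,1],[0,0,0,0,0,0,1],[0,0,0,0,0,0,1],[0,0,0,0,0,0,1],[0,0,0,0,0,0,1],[0,0,0,0,0,0,1],[0,0,0,0,0,0,1],[0,0,0,0,0,0,1]], "newtons": 10}}

```text
time: 4.8
tcp_pos: [0.5448, 0.0643, 0.1207]
ee_rot: [[-0.94, 0.342, 0.001], [0.342, 0.94, 0.001], [-0.001, 0.001, -1.0]]
wrist_force: [2.9, 12.8, -2.5]
opening: 0.0179
gripper_force: 10.0
```

{"method": "play_rows", "body": {"moves": [[0,0,0,0,1,0,1],[0,0,0,0,0,0,1],[0,0,0,0,0,0,1]]}}

```text
time: 5.18
tcp_pos: [0.5449, 0.0646, 0.1207]
ee_rot: [[-0.939, 0.343, 0.0], [0.343, 0.939, 0.0], [-0.0, 0.0, -1.0]]
wrist_force: [2.0, 1.3, 1.0]
opening: 0.0177
gripper_force: 10.0
```

{"method": "play_rows", "body": {"moves": [[0,0,0,0,0,0,1],[0,0,0,0,0,0,1],[0,0,0,0,0,-7,1],[0,0,0,0,0,-7,1],[0,0,0,0,0,-7,1],[0,0,0,0,0,-7,1],[0,0,0,0,0,0,1],[0,0,0,0,0,0,1]], "newtons": 25}}

```text
time: 6.18
tcp_pos: [0.5449, 0.0646, 0.1487]
ee_rot: [[-0.94, 0.343, 0.001], [0.343, 0.94, 0.0], [-0.0, 0.0, -1.0]]
wrist_force: [2.8, 3.1, -0.9]
opening: 0.0177
gripper_force: 25.0
```

Run:
```python
from h import *
s=ctrl.state();print(s["tcp_pos"],s["joints"].round(2))
im=ctrl.get_image("scene");c=(307,215);o=proj(im,[.5445,.0645,.102]);print((o-np.array([275,183])+.5)*9,(proj(im,[.5445,.0645,.172])-np.array([275,183])+.5)*9)
cv2.imwrite("pics/z3.png",cv2.resize(im["frame"][183:247,275:339],None,fx=9,fy=9,interpolation=cv2.INTER_CUBIC))
```

```text
[0.54486364 0.06457604 0.14872624] [-0.24  0.5   0.03  2.08 -0.03  0.55  1.03]
[278.7330808  391.71365132] [274.89757755 249.84330461]
```

View pics/z3.png

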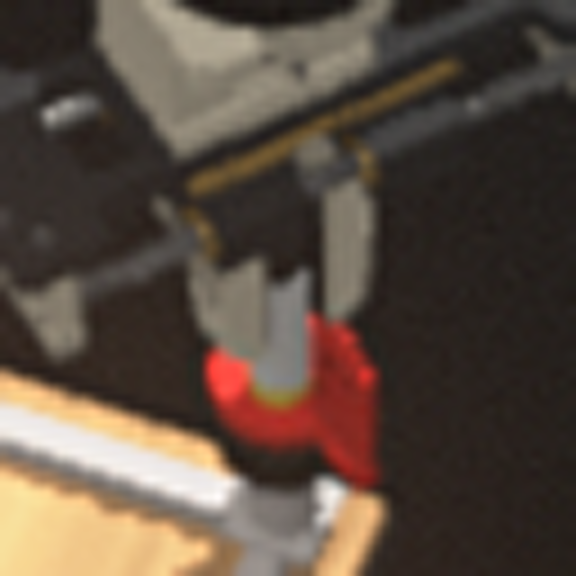

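The band shows just above the disc at about (280,395) in the crop, and the leg rose 28.0 mm. The finger now overlaps the paddle height. Turning clockwise (tool +z).

{"method": "play_rows", "body": {"moves": [[0,0,0.15,0,0,0,1],[0,0,0.15,0,0,0,1],[0,0,0.15,0,0,0,1],[0,0,0.15,0,0,0,1],[0,0,0,0,0,0,1],[0,0,0,0,0,0,1]], "newtons": 35}}

```text
time: 6.98
tcp_pos: [0.544, 0.0638, 0.1483]
ee_rot: [[-0.584, 0.812, -0.002], [0.812, 0.584, -0.001], [0.0, -0.002, -1.0]]
wrist_force: [0.2, -2.2, -2.7]
opening: 0.0174
gripper_force: 42.5
```

{"method": "play_rows", "body": {"moves": [[0,0,0.12,0,0,0,1],[0,0,0.12,0,0,0,1],[0,0,0.12,0,0,0,1],[0,0,0.12,0,0,0,1],[0,0,0.12,0,0,0,1],[0,0,0,0,0,0,1],[0,0,0,0,0,0,1]]}}

```text
time: 7.85
tcp_pos: [0.5427, 0.0638, 0.148]
ee_rot: [[-0.025, 1.0, -0.004], [1.0, 0.025, -0.001], [-0.001, -0.004, -1.0]]
wrist_force: [-4.4, -3.1, -2.1]
opening: 0.0178
gripper_force: 60.2
```

Run:
```python
from h import *
s=ctrl.state();print(s["tcp_pos"],s["wrist_force"].round(1),s["ft_torque"].round(2),s["joints"].round(2))
im=ctrl.get_image("scene")
cv2.imwrite("pics/z4.png",cv2.resize(im["frame"][183:247,275:339],None,fx=9,fy=9,interpolation=cv2.INTER_CUBIC))
```

```text
[0.54273058 0.06384677 0.14804488] [-4.4 -3.1 -2.1] [-0.58  1.39  0.14] [-0.49  0.53  0.38  2.1  -0.36  0.57  0.18]
```

View pics/z4.png

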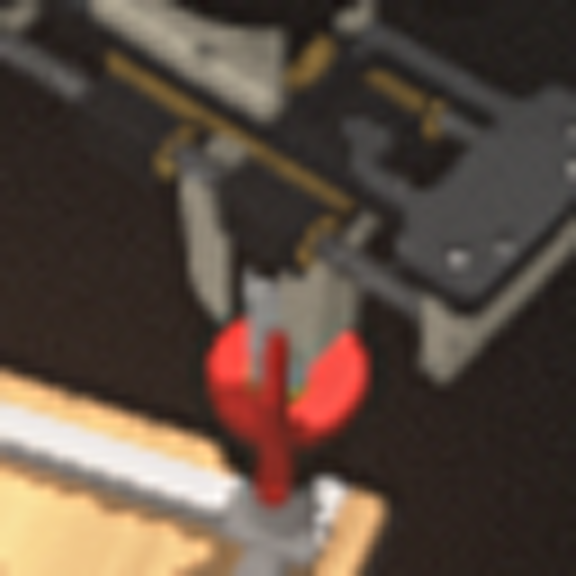

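The picture shows the finger pushing the paddle, which now points about halfway, at roughly -47°. Continuing, with a 0.7 mm lift to correct the sag.

{"method": "play_rows", "body": {"moves": [[0,0,0.1,0,0,-0.4,1],[0,0,0.1,0,0,-0.3,1],[0,0,0.1,0,0,0,1],[0,0,0,0,0,0,1],[0,0,0,0,0,0,1]]}}

```text
time: 8.52
tcp_pos: [0.5422, 0.0641, 0.1482]
ee_rot: [[0.272, 0.962, -0.005], [0.962, -0.272, -0.001], [-0.002, -0.005, -1.0]]
wrist_force: [-4.6, -2.7, -8.9]
opening: 0.0177
gripper_force: 65.7
```

{"method": "play_rows", "body": {"moves": [[0,0,0.06,0,0,-0.3,1],[0,0,0.06,0,0,0,1],[0,0,0.06,0,0,0,1],[0,0,0,0,0,0,1],[0,0,0,0,0,0,1]]}}

```text
time: 9.15
tcp_pos: [0.5424, 0.0647, 0.1484]
ee_rot: [[0.439, 0.898, -0.005], [0.898, -0.439, -0.0], [-0.002, -0.004, -1.0]]
wrist_force: [-5.6, -1.4, -17.4]
opening: 0.0175
gripper_force: 66.3
```

Run:
```python
from h import *
s=ctrl.state();print(s["tcp_pos"],s["wrist_force"].round(1),s["ft_torque"].round(2),s["joints"].round(2),s["tau"].round(1))
im=ctrl.get_image("scene")
v=cv2.resize(im["frame"][191:247,275:339],None,fx=9,fy=9,interpolation=cv2.INTER_CUBIC)
P=lambda X:tuple(((proj(im,X)-[275,191]+.5)*9).astype(int).tolist())
a,b=paddle(0);cv2.line(v,P([*a,.149]),P([*b,.149]),(255,255,0),1)
cv2.imwrite("pics/z5.png",v)
```

```text
[0.54235351 0.06471295 0.1483797 ] [ -5.6  -1.4 -17.4] [0.3  1.53 0.35] [-0.58  0.56  0.53  2.11 -0.49  0.6  -0.16] [  0.  -67.1  11.  -23.   -0.5  -1.9  -0.3]
```

View pics/z5.png

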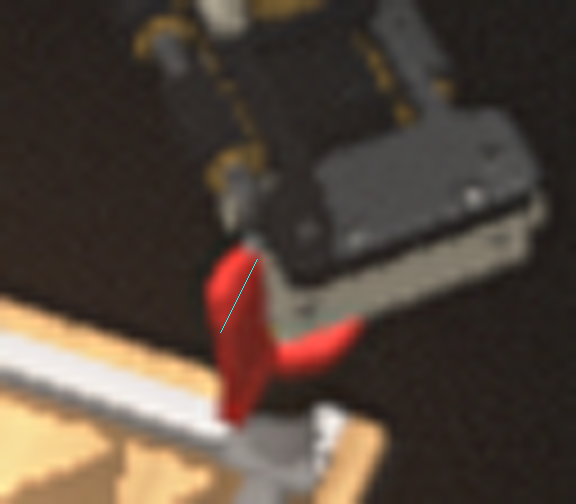

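The paddle is close to its closed line. Continuing in small turns until the stop shows in the torque.

{"method": "play_rows", "body": {"moves": [[0,0,0.05,0,0,0,1],[0,0,0.05,0,0,0,1],[0,0,0,0,0,0,1],[0,0,0,0,0,0,1]]}}

```text
time: 9.7
tcp_pos: [0.543, 0.0655, 0.1486]
ee_rot: [[0.528, 0.849, -0.004], [0.849, -0.528, 0.001], [-0.001, -0.004, -1.0]]
wrist_force: [-4.3, 1.9, -20.1]
opening: 0.0178
gripper_force: 62.2
```

Run:
```python
from h import *
s=ctrl.state();print(s["tcp_pos"],s["wrist_force"].round(1),s["ft_torque"].round(2),np.degrees(np.arctan2(s["ee_rot"][1,1],s["ee_rot"][0,1])))
```

```text
[0.54301849 0.0655298  0.14860908] [ -4.3   1.9 -20.1] [1.21 1.37 0.44] -31.854476843366296
```

{"method": "play_rows", "body": {"moves": [[0,0,0.05,0,0,0,1],[0,0,0.05,0,0,0,1],[0,0,0,0,0,0,1],[0,0,0,0,0,0,1]]}}

```text
time: 10.2
tcp_pos: [0.5439, 0.0664, 0.1488]
ee_rot: [[0.61, 0.792, -0.002], [0.792, -0.61, 0.002], [-0.0, -0.003, -1.0]]
wrist_force: [-3.4, 4.8, -21.7]
opening: 0.0174
gripper_force: 58.1
```

Run:
```python
from h import *
s=ctrl.state();print(s["tcp_pos"],s["wrist_force"].round(1),s["ft_torque"].round(2),np.degrees(np.arctan2(s["ee_rot"][1,1],s["ee_rot"][0,1])))
im=ctrl.get_image("scene")
# compare with the closed levers: same tile for the +95,-155 leg
Q=C0+R2(YAW)@[.095,-.155];t=[]
for L in(LEG,Q):
    c=proj(im,[*L,.12]).round().astype(int);t.append(cv2.resize(im["frame"][c[1]-22:c[1]+22,c[0]-22:c[0]+22],None,fx=9,fy=9,interpolation=cv2.INTER_CUBIC))
cv2.imwrite("pics/z6.png",np.hstack(t))
```

```text
[0.54387767 0.06640473 0.14882234] [ -3.4   4.8 -21.7] [1.93 0.91 0.54] -37.58441552533112
```

View pics/z6.png

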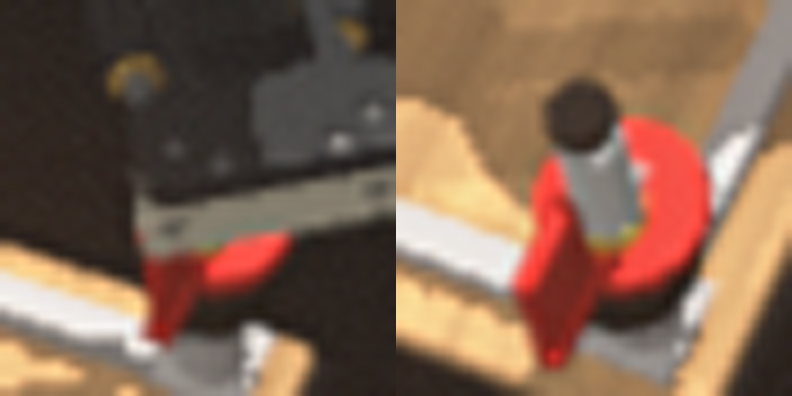

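The lever is nearly at the orientation of the set ones. Pushing on to the stop.

{"method": "play_rows", "body": {"moves": [[0,0,0.05,0,0,0,1],[0,0,0.05,0,0,0,1],[0,0,0,0,0,0,1],[0,0,0,0,0,0,1]]}}

```text
time: 10.75
tcp_pos: [0.5448, 0.067, 0.1489]
ee_rot: [[0.685, 0.728, -0.001], [0.728, -0.685, 0.002], [0.001, -0.002, -1.0]]
wrist_force: [-1.2, 6.5, -22.6]
opening: 0.0177
gripper_force: 56.4
```

Run:
```python
from h import *
s=ctrl.state();print(s["tcp_pos"],s["wrist_force"].round(1),s["ft_torque"].round(2),np.degrees(np.arctan2(s["ee_rot"][1,1],s["ee_rot"][0,1])))
```

```text
[0.54481112 0.06704296 0.14893863] [ -1.2   6.5 -22.6] [2.36 0.21 0.73] -43.25999768472359
```

{"method": "play_rows", "body": {"moves": [[0,0,0.05,0,0,0,1],[0,0,0.05,0,0,0,1],[0,0,0,0,0,0,1],[0,0,0,0,0,0,1]]}}

```text
time: 11.25
tcp_pos: [0.5459, 0.0676, 0.1491]
ee_rot: [[0.754, 0.657, 0.001], [0.657, -0.754, 0.002], [0.003, -0.001, -1.0]]
wrist_force: [2.2, 7.5, -23.8]
opening: 0.0171
gripper_force: 54.9
```

Run:
```python
from h import *
s=ctrl.state();print(s["tcp_pos"],s["wrist_force"].round(1),s["ft_torque"].round(2),np.degrees(np.arctan2(s["ee_rot"][1,1],s["ee_rot"][0,1])))
im=ctrl.get_image("scene")
Q=C0+R2(YAW)@[.095,-.155];t=[]
for L in(LEG,Q):
    c=proj(im,[*L,.11]).round().astype(int);t.append(cv2.resize(im["frame"][c[1]-22:c[1]+22,c[0]-22:c[0]+22],None,fx=9,fy=9,interpolation=cv2.INTER_CUBIC))
cv2.imwrite("pics/z7.png",np.hstack(t))
```

```text
[0.54593731 0.06760752 0.14910351] [  2.2   7.5 -23.8] [ 2.75 -0.5   0.62] -48.95601460353213
```

View pics/z7.png

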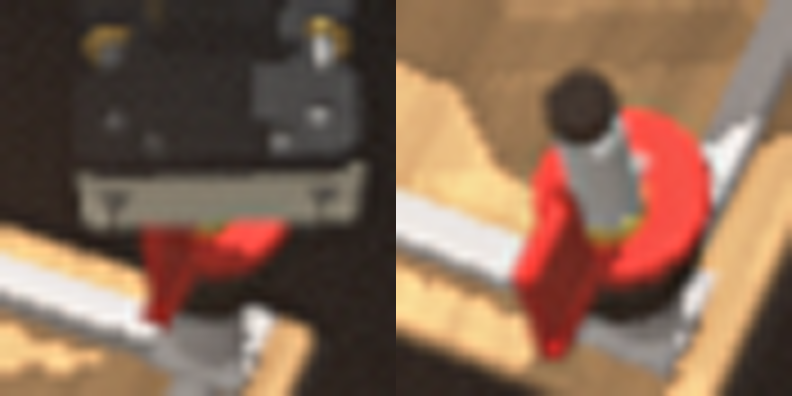

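Blade bottom tips are at about (157,322) for this lever and (157,355) for the set reference. I'll compare both numerically with the model.

Run:
```python
from h import *
im=ctrl.get_image("scene");f=im["frame"].astype(int)
red=(f[...,2]>70)&(f[...,2]>2.5*f[...,1])&(f[...,2]>2.5*f[...,0])
for nm,l in(("set",(.095,.155)),("A",(.095,-.155)),("B",(-.095,-.155)),("C",(-.095,.155))):
    L=C0+R2(YAW)@l; pin=L+R2(YAW)@[0,.005]
    pr=lambda ph,z:proj(im,[*(pin+R2(YAW+ph)@[0,-.045]),z])
    c=proj(im,[*L,.1]);b=pr(0,.102)
    # outer lower blade: bottom-most red px near b
    ys,xs=np.nonzero(red);k=np.hypot(xs-b[0],ys-b[1])<7;ys,xs=ys[k],xs[k]
    lo=ys>=ys.max()-1
    print(nm,"model tip0",b.round(1),"d/dphi(.1)",(pr(.1,.102)-b).round(1),"seen low",xs[lo].mean().round(1),ys.max(),"left",xs.min(),"diff",(xs[lo].mean()-b[0]).round(1),(ys.max()-b[1]).round(1),(xs.min()-b[0]).round(1))
    print([d["extent"] for d in ctrl.look_for("scene","lever_paddle")[:0]])
```

```text
set model tip0 [299.5 237.6] d/dphi(.1) [1.6 0.5] seen low 300.5 237 left 299 diff 1.0 -0.6 -0.5
[]
A model tip0 [245.9 344.3] d/dphi(.1) [1.8 0.6] seen low 248.0 344 left 245 diff 2.1 -0.3 -0.9
[]
B model tip0 [172.8 315.2] d/dphi(.1) [1.7 0.6] seen low 174.6 316 left 170 diff 1.8 0.8 -2.8
[]
C model tip0 [234.5 215.5] d/dphi(.1) [1.5 0.4] seen low 235.7 216 left 233 diff 1.2 0.5 -1.5
[]
```

The tip matches the locked levers, so the angle is about 0 ± 0.05. One more small push to make sure it is at the stop.

{"method": "play_rows", "body": {"moves": [[0,0,0.05,0,0,0,1],[0,0,0.05,0,0,0,1],[0,0,0,0,0,0,1],[0,0,0,0,0,0,1]]}}

```text
time: 12.05
tcp_pos: [0.5472, 0.068, 0.1492]
ee_rot: [[0.816, 0.578, 0.004], [0.578, -0.816, 0.002], [0.004, 0.0, -1.0]]
wrist_force: [6.4, 9.0, -26.8]
opening: 0.0175
gripper_force: 54.8
```

```bash
cat > chk.py <<'E'
from h import *
s=ctrl.state();print(s["tcp_pos"].round(4),s["wrist_force"].round(1),s["ft_torque"].round(2),np.degrees(np.arctan2(s["ee_rot"][1,1],s["ee_rot"][0,1])))
im=ctrl.get_image("scene");f=im["frame"].astype(int)
red=(f[...,2]>70)&(f[...,2]>2.5*f[...,1])&(f[...,2]>2.5*f[...,0])
ys,xs=np.nonzero(red);k=np.hypot(xs-299.5,ys-237.6)<7;ys,xs=ys[k],xs[k];lo=ys>=ys.max()-1
print(xs[lo].mean(),ys.max(),xs.min(), [ (y,f[y,xs[ys==y].min()-2:xs[ys==y].min()+6,2].tolist()) for y in (232,234,236)])
E
python3 chk.py
```

```text
[0.5472 0.068  0.1492] [  6.4   9.  -26.8] [ 3.09 -1.4   0.68] -54.667399272269485
300.5 237 299 [(232, [185, 143, 131, 117, 111, 129, 112, 98]), (234, [248, 186, 130, 117, 131, 105, 63, 45]), (236, [218, 167, 148, 141, 115, 68, 48, 44])]
```

{"method": "play_rows", "body": {"moves": [[0,0,0.04,0,0,0.4,1],[0,0,0.04,0,0,0.3,1],[0,0,0,0,0,0,1],[0,0,0,0,0,0,1]]}}

```text
time: 12.6
tcp_pos: [0.5483, 0.0681, 0.1492]
ee_rot: [[0.859, 0.511, 0.006], [0.511, -0.859, 0.003], [0.006, 0.001, -1.0]]
wrist_force: [7.5, 9.9, -21.4]
opening: 0.0176
gripper_force: 55.6
```

```bash
python3 chk.py
python3 - <<'E'
from h import *
im=ctrl.get_image("scene");Q=C0+R2(YAW)@[-.095,.155];t=[]
for L in(LEG,Q):
    c=proj(im,[*L,.11]).round().astype(int);t.append(cv2.resize(im["frame"][c[1]-16:c[1]+18,c[0]-17:c[0]+17],None,fx=11,fy=11,interpolation=cv2.INTER_CUBIC))
cv2.imwrite("pics/z8.png",np.hstack(t))
E
```

```text
[0.5483 0.0681 0.1492] [  7.5   9.9 -21.4] [ 3.13 -1.73  0.77] -59.2383920422846
300.5 237 299 [(232, [185, 140, 131, 116, 114, 131, 111, 98]), (234, [248, 184, 132, 119, 128, 105, 66, 44]), (236, [219, 170, 146, 143, 115, 68, 47, 47])]
```

View pics/z8.png

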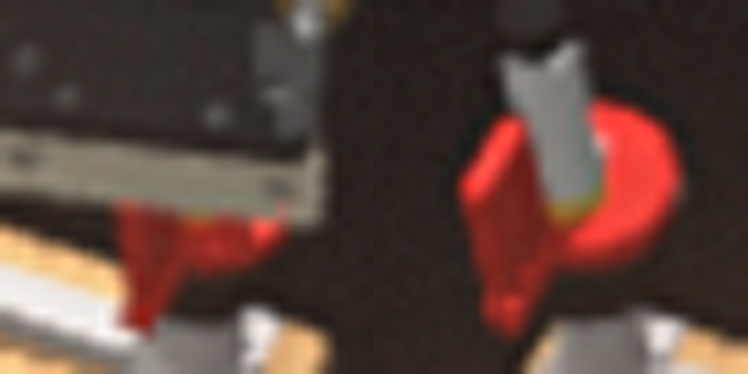

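The blade profile has not changed over the last two pushes, so the lever is at its stop. The yellow band sits at the disc top as on the set leg, and the grip is held. Handing in.

```bash
python3 -c "
from station import ctrl
print(ctrl.hand_in())"
```

```text
the job is handed in; nothing more can be done
None
```

I handed the job in at about 12.8 s with the leg drawn out about 28 mm to its mark, the lever pushed shut against its stop, and the gripper still holding the leg; no verdict came back.

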